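# Index the candle carousel to the next candle and lock it

## Task

Bring the cream shell candle on the indexing carousel round to the working place at the brass pointer and lock it there: draw the sprung index pin by its orange T-handle and park it up with a part turn, push the carousel round by the spokes of its hub handle, and have the pin back down, sprung fully home in the bore for that place. Do not touch the candles, do not force the carousel hard against its pin, and leave the other things on the table where they are.

Things in the scene. Friction and masses are not known exactly. Their poses are not given: they have to be found in the camera images.
- stand: Dark green cast stand of the carousel, fixed to the table. Origin on the table, under the carousel's vertical axis; -x points to the brass pointer and the working place. Angles run counter-clockwise from above, from its +x. The plunger bracket stands at -120 deg, 112 to 176 mm from the axis; its square boss, 32 mm wide, ends 94 mm above the table.
- carousel: Aluminium carousel disc, 286 mm across, top 46 mm above the table on the stand's axis (friction 0.1 N m, to 0.5 with the pin riding). Origin as the stand's; at the start its axes agree with the stand's. Three 13 mm bores at 0, 120 and -120 deg, 128 mm from the axis, one under the pin; three candles on black pads half-way between, 63 mm from the axis. Each bore brings one candle to the pointer.
- hub_axis (a point): On the carousel's axis, 132 mm above the table, in the middle of its hub handle: three level steel spokes, 10 mm thick, turning with the disc, at 0, 120 and -120 deg in the disc's frame (above the bores, between the candles). They run from a hub of 19 mm radius, top 145 mm above the table, to black balls of 20 mm diameter centred 58 mm from the axis.
- plunger (a joint): Lift of the sprung index pin (m): 0 fully home in a bore; 0.012 when its flat tip (10 mm thick, edge bevelled by 1 mm) rides on the disc; 0.015 parked; 0.019 upper stop. Spring and weight push it down with 5 N at home, 10 N drawn. A riding pin snaps into the next bore that passes slowly under it and locks the disc (play 0.8 deg).
- t_handle (a joint): Turn of the T-handle about the pin (rad): 0 at home to 1.35 at its stop, counter-clockwise from above. Under 15 mm of lift a cross pin lies in the boss's slot and it cannot turn. Lifted 16 to 18 mm, turned by 0.6 to 1.3 and let down, it rests on the boss: parked, 3 mm clear of the disc. Turned back to within 0.1 of 0 it falls into the slot and the pin springs down.
- t_grip (a point): Centre of the orange T-handle's bar, 60 mm long, 14 mm thick, 22 mm high; 124 mm above the table when the pin is home, rising with it. At turn 0 the bar lies square to the disc's radius (along -30 deg in the stand's frame); the point's y axis runs along the bar. Below the bar 19 mm are free down to the boss.
- work_place (a point): Centre of the working place, at rubber pad height (49 mm above the table), 63 mm from the axis towards the brass pointer; fixed to the stand. A brown candle stands there at the start.
- cream_shell_mid (a point): Centre, half-way up, of the cream-coloured shell candle (52 x 78 x 46 mm, loose on its rubber pad, its top with the bow 95 mm above the table); at the start it stands at the place 120 deg to one or the other side of the working place.
- brown_shell_a_mid (a point): Centre of the brown shell candle that stands at the working place at the start (52 x 78 x 45 mm, loose).
- brown_shell_b_mid (a point): Centre of the other brown shell candle (50 x 76 x 44 mm, loose), on the third place.
- scent_bottle: Amber dropper bottle, 36 mm thick, 105 mm high, a bystander; origin at its foot.
- seal_stamp: Brass seal stamp with a dark turned handle, 28 mm thick, 82 mm high, standing, a bystander; origin at its foot.
- wick_spool: Spool of wick, 52 mm, 36 mm high, a bystander; origin at its foot.
Not all that is in view belongs to the job. Leave any pink look-alike of the part that bears brown_shell_b_mid alone.

How it is judged:
On the way, in this order (a step that is already met when the one before it is completed fails the run):
1. the index pin is drawn clear of the disc while the carousel is still at its old place (value of joint plunger above 0.013 m and angle between the x axis of carousel and the x axis of stand, either way round below 0.1 rad), for 0.1 s.
2. the carousel is turned off its old place (angle between the x axis of carousel and the x axis of stand, either way round above 0.3 rad), for 0.1 s.
At the end, for the whole second after the job is handed in: The cream candle's centre is within 20 mm of the working place, the index pin is home to within 2 mm, its T-handle turned back (within 0.2 rad), the carousel at rest, and all three candles stand upright (within 0.15 rad) on the disc (horizontal distance between cream_shell_mid and work_place below 0.02 m and value of joint plunger below 0.002 m and value of joint t_handle below 0.2 rad and angle between each of cream_shell_mid, brown_shell_a_mid, brown_shell_b_mid's own z axis and vertical below 0.15 rad and z of each of cream_shell_mid, brown_shell_a_mid, brown_shell_b_mid in the frame of stand above 0.06 m and angular speed of carousel below 0.05 rad/s); the robot touches nothing.
It fails at once if the robot touches a candle (over 1 N) (contact force between any of the arm, the fingers and cream_shell above 1 N or contact force between any of the arm, the fingers and brown_shell_a above 1 N or contact force between any of the arm, the fingers and brown_shell_b above 1 N).
It fails at once if the bottle, the stamp or the spool is moved by more than 20 mm (distance of any of scent_bottle, seal_stamp, wick_spool from where it was at the start of the episode above 0.02 m).
It fails at once if the carousel is forced: the fingers press on it with over 45 N (contact force between the fingers and carousel above 45 N).
It also fails if it takes over 64 s, if anything falls off the work surface, if the arm or the gripper's body presses on something with over 40 N, if the wrist force passes 120 N, or if a joint passes its speed limit or range.

## Robot

A 6-joint arm with a two-finger parallel gripper is mounted at the origin on a cart in front of the work surface, level with it; the furniture and walls round the work are solid. World frame = base frame: x ahead of the robot, y to its left, z up, the work surface at z = 0. Lengths are in m, angles in rad, forces in N, time in s.
With the tool pointing down it reaches from about 0.35 to 0.775 m from the base axis. Payload 7.3 kg.
Tool frame: the origin (TCP) lies midway between the tips of the shut fingers; the grasp point (between the pads) lies 19 mm behind it; z points along the fingers, y is the line along which they close (so a half turn about z gives the same grasp; the last joint's range is limited). The gripper opens to 92 mm and grips with 3 to 60 N. Pads are 19 mm wide; open, the fingers measure 130 mm over their backs; the gripper's body (75 mm by 190 mm) begins 47 mm behind the grasp point.
Start: joints at [1.118, 0.342, 1.524, -0, 1.275, -0.146], TCP at [0.159, 0.501, 0.227] pointing down, gripper open.
Joint ranges: [-2.53, 2.53], [-0.77, 2.02], [0.04, 2.7], [-1, 4.14], [0.28, 2.66], [-3.11, 3.11]. Speed limits (rad/s): [2.57, 2.57, 3.14, 3.14, 3.14, 3.14].

## Interface

Orientations are given as a unit quaternion [x, y, z, w].
In Python, from workcell import arm gives the robot as it stands.
- The arm moves only by the tool apply_moves, never from a script. Its argument "motion" is a list of rows, each a list of 3 entries, a list of its own where there are three numbers: the finger opening in cm, from 0 to 9.18, then the shift along the tool's x, y, z in cm, then the turn, a rotation vector about the tool's x, y, z in rad. A call has 1 to 12 rows; each row shifts and turns the commanded pose from where the row before left it, along the tool's axes as they then stand; what a row does not reach is not made up. A row lasts 1/12 s, in which the tool goes at most 41.7 mm and 7.16 degrees, less where a joint would pass 70% of its speed; a pose out of reach is approached as far as the arm can. A call with a gripper value outside its range is refused whole. The fingers move at their own pace and stop on an object; the grip force is fixed at half the most. Time passes only in rows, so rows that do not move let the fingers close. It gives the time, the measured TCP pose, the force, the opening and the grip force at its end, in the units of the state.
- arm.get_state(): the state, without advancing time (a new reading comes with each control period).
- arm.camera(name): name is "side" or "top" or "wrist"; returns the picture (384x512x3 uint8, blue, green, red); there is no depth.
- arm.camera_params(name): a dict with "intrinsics" (3x3 intrinsics, pixels), "dist_coeffs" ([k1, k2, p1, p2, k3] as OpenCV has them; the pictures are not rectified), "R" (3x3) and "t" (3): a world point X has camera coordinates R X + t. Camera axes: x right, y down, z forward; pixel columns grow to the right and rows downward; lengths in m; the calibration is good to about 2 mm. A picture is of the moment at which its call begins: read the wrist's pose just before it. camera_params takes no time and is no camera call; for the wrist camera it gives the pose at the moment of the call.
- arm.sign_off(): hands the job in; it is judged then, once.
The state is a dict: "time_s": time; "q": joint angles; "qd": joint speeds; "tau": joint torques, N m; "ee_pos": TCP position; "ee_rot": TCP orientation; "force": force on the tool from outside, world axes, zero at the start; "ft_torque": the same for the moment, N m; "grip_width": finger opening in m; "grasp_force": force on a finger pad.
Only numpy, scipy, OpenCV 4.12 (cv2) and the standard library are available. Lean on these libraries where they do the work, as an engineer would, in place of code of your own. Each camera call takes 0.05 s, during which the arm holds its last target. There are 200 camera calls.

## Working session

There is one attempt and no reset: what is moved stays moved. The work goes in short steps, Python scripts to look and compute and a tool call to move; the robot and the scene stay as the last step left them, time stands still between calls to the robot, and variables do not carry over. Pictures are saved under pics/ and viewed, at most 10 in all, crops included, and the job is handed in when it is done.

Besides the shell and the picture viewer there is one more tool, called after "Emit:" as name(argument=value, ...), one argument or row to a line, values as JSON. apply_moves: Moves the arm, as the interface text tells. Its arguments: {"type":"object","properties":{"motion":{"type":"array"}},"required":["motion"]}

```bash
mkdir -p pics; ls; python3 - <<'E'
from workcell import arm
import cv2,numpy as np
np.set_printoptions(precision=4,suppress=True)
a=arm.camera("side");b=arm.camera("top")
cv2.imwrite("pics/side0.png",a);cv2.imwrite("pics/top0.png",b)
for n in("side","top","wrist"):
    p=arm.camera_params(n);print(n,p)
s=arm.get_state();print(s)
E
```

```text
pics
side {'intrinsics': array([[444.0307,   0.    , 249.3554],
       [  0.    , 444.0307, 190.2596],
       [  0.    ,   0.    ,   1.    ]]), 'dist_coeffs': array([0.0558, 0.    , 0.    , 0.    , 0.    ]), 'R': array([[ 0.6063, -0.7951,  0.0099],
       [-0.6008, -0.4662, -0.6494],
       [ 0.521 ,  0.3879, -0.7603]]), 't': array([-0.3025,  0.4743,  0.8796])}
top {'intrinsics': array([[461.6471,   0.    , 256.0131],
       [  0.    , 461.6471, 186.1053],
       [  0.    ,   0.    ,   1.    ]]), 'dist_coeffs': array([0.0185, 0.    , 0.    , 0.    , 0.    ]), 'R': array([[-0.0028, -1.    ,  0.0035],
       [-0.9784,  0.0021, -0.2065],
       [ 0.2065, -0.004 , -0.9784]]), 't': array([0.0648, 0.6334, 1.346 ])}
wrist {'intrinsics': array([[326.2252,   0.    , 256.3092],
       [  0.    , 326.2252, 185.4649],
       [  0.    ,   0.    ,   1.    ]]), 'dist_coeffs': array([-0.0295,  0.    ,  0.    ,  0.    ,  0.    ]), 'R': array([[ 0.3016,  0.9534, -0.0015],
       [ 0.9221, -0.2913,  0.2548],
       [ 0.2425, -0.0782, -0.967 ]]), 't': array([-0.5251, -0.0318,  0.3893])}
{'time_s': 0.1, 'q': array([ 1.118 ,  0.3427,  1.5249,  0.    ,  1.2754, -0.146 ]), 'qd': array([-0.0003, -0.002 , -0.0027,  0.0009,  0.0003,  0.001 ]), 'tau': array([  0.002 , -43.1998, -24.4697,   0.072 ,   0.0524,  -0.    ]), 'ee_pos': array([0.1584, 0.5002, 0.2261]), 'ee_rot': array([ 0.1528,  0.9883, -0.0007, -0.0002]), 'force': array([-0.6557, -0.5602, -0.4949]), 'ft_torque': array([ 0.0159, -0.032 ,  0.0221]), 'grasp_force': 0.0, 'grip_width': 0.0919389145331477}
```

View pics/top0.png

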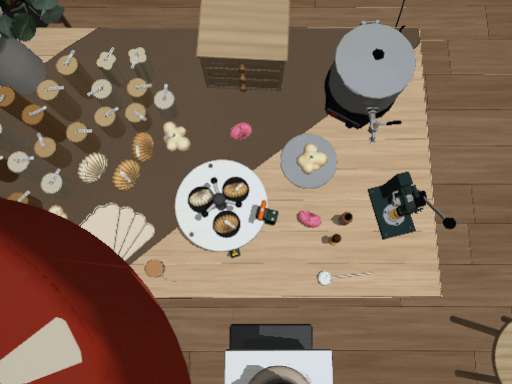

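View pics/side0.png

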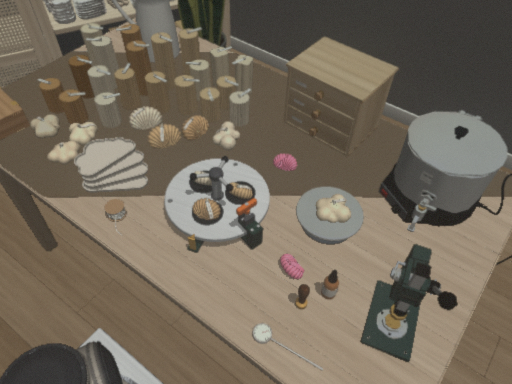

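The top view shows the disc centred near (221,205), the orange T-handle at (263,211) and the brass pointer at (235,252). The cream candle is at (200,198), left of the hub. In the side view the disc is at (217,198) and the T-handle at (247,207). The cream candle is at +60° in the stand frame, so the carousel has to turn +120° (CCW).

```bash
cat > h.py <<'E'
import cv2,numpy as np
from scipy.optimize import least_squares
np.set_printoptions(precision=4,suppress=True)
def ray(p,uv):
    n=cv2.undistortPoints(np.array(uv,float).reshape(-1,1,2),p["intrinsics"],p["dist_coeffs"])[:,0]
    d=np.c_[n,np.ones(len(n))]@p["R"]; return -p["R"].T@p["t"],d
def plane(p,uv,z):
    c,d=ray(p,uv); return c+d*((z-c[2])/d[:,2])[:,None]
def tri(ps,uvs):
    A=np.zeros((3,3));b=np.zeros(3)
    for p,uv in zip(ps,uvs):
        c,d=ray(p,uv);d=d[0]/np.linalg.norm(d[0]);M=np.eye(3)-np.outer(d,d);A+=M;b+=M@c
    return np.linalg.solve(A,b)
def circ(P):
    f=lambda v:np.hypot(P[:,0]-v[0],P[:,1]-v[1])-v[2]
    r=least_squares(f,[*P[:,:2].mean(0),.14],loss="soft_l1",f_scale=.002);return r.x,np.std(f(r.x))
def big(m):
    n,l,s,c=cv2.connectedComponentsWithStats(m.astype(np.uint8)); i=1+np.argmax(s[1:,4]); return l==i,c[i],s[i]
E
python3 - <<'E'
from h import *
from workcell import arm
P={};O={}
for n,roi in(("top",(150,280,150,265)),("side",(150,280,145,260))):
    p=arm.camera_params(n);im=cv2.imread(f"pics/{n}0.png");P[n]=p
    h=cv2.cvtColor(im,cv2.COLOR_BGR2HSV).astype(int)
    R=np.zeros(h.shape[:2],bool);R[roi[2]:roi[3],roi[0]:roi[1]]=1
    disc,c,s=big(R&(h[...,1]<45)&(h[...,2]>140))
    ct=max(cv2.findContours(disc.astype(np.uint8),cv2.RETR_EXTERNAL,cv2.CHAIN_APPROX_NONE)[0],key=len)
    hull=cv2.convexHull(ct)[:,0]
    print(n,"disc",s,circ(plane(p,hull,.046)))
    om,c,s=big(R&(h[...,0]<14)&(h[...,1]>190)&(h[...,2]>150)); print("orange",c,s); O[n]=c
    print(plane(p,[c],.133))
    pts=np.argwhere(om)[:,::-1]; w=plane(p,pts,.135)[:,:2]; e,v=np.linalg.eigh(np.cov(w.T)); print("bar dir",v[:,1],np.degrees(np.arctan2(v[1,1],v[0,1])),np.ptp(w@v[:,1]))
print("tri",tri([P["top"],P["side"]],[O["top"],O["side"]]))
a=cv2.imread("pics/top0.png")[150:265,165:285];b=cv2.imread("pics/side0.png")[150:265,155:275]
cv2.imwrite("pics/c.png",cv2.resize(np.hstack([a,b]),None,fx=3.3,fy=3.3,interpolation=cv2.INTER_CUBIC))
E
```

```text
top disc [ 175  159   93   93 4450] (array([0.5815, 0.1713, 0.1433]), np.float64(0.00038958051943456583))
orange [262.913  204.6957] [261 201   5   9  23]
[[0.5645 0.0437 0.133 ]]
bar dir [-0.9954  0.0962] 174.4821247445462 0.023259523787658498
side disc [ 164  159  106   81 3988] (array([0.5807, 0.174 , 0.1424]), np.float64(0.0007619330997974558))Traceback (most recent call last):
  File "<stdin>", line 12, in <module>
  File "h.py", line 18, in big
    n,l,s,c=cv2.connectedComponentsWithStats(m.astype(np.uint8)); i=1+np.argmax(s[1:,4]); return l==i,c[i],s[i]
                                                                      ~~~~~~~~~^^^^^^^^^
    return _wrapfunc(a, 'argmax', axis=axis, out=out, **kwds)
    return bound(*args, **kwds)
ValueError: attempt to get argmax of an empty sequence
```

```bash
python3 - <<'E'
from h import *
from workcell import arm
P={};O={}
for n,roi in(("top",(252,275,195,225)),("side",(232,262,193,222))):
    p=arm.camera_params(n);im=cv2.imread(f"pics/{n}0.png");P[n]=p
    h=cv2.cvtColor(im,cv2.COLOR_BGR2HSV).astype(int)
    R=np.zeros(h.shape[:2],bool);R[roi[2]:roi[3],roi[0]:roi[1]]=1
    om=R&(h[...,0]<16)&(h[...,1]>150)&(h[...,2]>90); pts=np.argwhere(om)[:,::-1];c=pts.mean(0)
    print(n,c,len(pts),pts.min(0),pts.max(0)); O[n]=c
    w=plane(p,pts,.13)[:,:2]; e,v=np.linalg.eigh(np.cov(w.T)); print(w.mean(0),(w.min(0)+w.max(0))/2,"bar dir",np.degrees(np.arctan2(v[1,1],v[0,1])),np.ptp(w@v[:,1]))
print("tri",tri([P["top"],P["side"]],[O["top"],O["side"]]))
a=cv2.imread("pics/top0.png")[150:265,165:285];b=cv2.imread("pics/side0.png")[150:265,155:275]
cv2.imwrite("pics/c.png",cv2.resize(np.hstack([a,b]),None,fx=3.3,fy=3.3,interpolation=cv2.INTER_CUBIC))
E
```

```text
top [261.5769 210.5513] 78 [258 201] [265 219]
[0.548  0.0476] [0.5496 0.0478] bar dir 166.02913387314686 0.05516272151324059
side [246.2929 205.8081] 99 [237 199] [255 212]
[0.5482 0.0484] [0.5487 0.0478] bar dir 168.92557498822745 0.05626680880762569
tri [0.5476 0.0478 0.1311]
```

View pics/c.png

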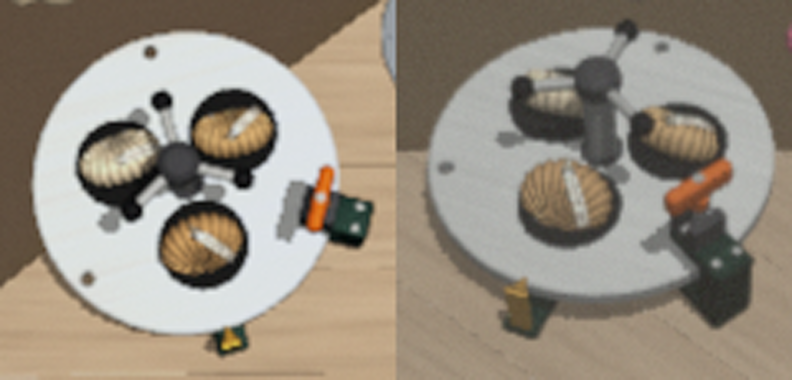

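The numbers agree. The axis is at (0.581,0.172) with a fitted radius of 143 mm. T_grip is at (0.548,0.048), 128.6 mm out at -105°, so the stand yaw is 15°. Next I move above the T-handle.

Emit:
apply_moves(
  motion=[
    [4, [0, 0, 0], [0, 0, -0.045]],
    [4, [-2.74, -1.87, 0], [0, 0, 0]],
    [4, [-2.74, -1.87, 0], [0, 0, 0]],
    [4, [-2.74, -1.87, 0], [0, 0, 0]],
    [4, [-2.74, -1.87, 0], [0, 0, 0]],
    [4, [-2.74, -1.87, 0], [0, 0, 0]],
    [4, [-2.74, -1.87, 0], [0, 0, 0]],
    [4, [-2.74, -1.87, 0], [0, 0, 0]],
    [4, [-2.74, -1.87, 0], [0, 0, 0]],
    [4, [-2.74, -1.87, 0], [0, 0, 0]],
    [4, [-2.74, -1.87, 0], [0, 0, 0]],
    [4, [-2.74, -1.87, 0], [0, 0, 0]],
  ],
)

```text
time_s: 1.1
ee_pos: [0.3971, 0.2223, 0.2266]
ee_rot: [0.131, 0.991, -0.0, -0.0]
force: [1.0, 0.1, -0.6]
grip_width: 0.04
grasp_force: 0.0
```

Emit:
apply_moves(
  motion=[
    [4, [-2.74, -1.87, 0], [0, 0, 0]],
    [4, [-2.74, -1.87, 0], [0, 0, 0]],
    [4, [-2.74, -1.87, 0], [0, 0, 0]],
    [4, [-2.74, -1.87, 0], [0, 0, 0]],
    [4, [-2.74, -1.87, 0], [0, 0, 0]],
    [4, [-2.74, -1.87, 0], [0, 0, 0]],
    [4, [-2.74, -1.87, 0], [0, 0, 0]],
    [4, [0, 0, 0], [0, 0, 0]],
    [4, [0, 0, 0], [0, 0, 0]],
  ],
)

```text
time_s: 1.85
ee_pos: [0.5481, 0.0464, 0.2258]
ee_rot: [0.132, 0.991, 0.0, -0.001]
force: [-1.3, 0.6, -0.0]
grip_width: 0.0397
grasp_force: 0.0
```

```bash
cat >> h.py <<'E'
from scipy.spatial.transform import Rotation as Ro
def rep(arm,target=None,yaw=None):
    s=arm.get_state();R=Ro.from_quat(s["ee_rot"]).as_matrix();y=np.degrees(np.arctan2(R[1,1],R[0,1]))
    print("t",s["time_s"],"pos",s["ee_pos"],"yawY",y,"zax",R[:,2],"F",s["force"],"T",s["ft_torque"],"w",s["grip_width"],"gf",s["grasp_force"],"q6",s["q"][5])
    if target is not None: print("delta tool cm",R.T@(np.array(target)-s["ee_pos"])*100)
    return s
E
python3 - <<'E'
from h import *
from workcell import arm
rep(arm,[.548,.048,.105])
p=arm.camera_params("wrist");im=arm.camera("wrist");cv2.imwrite("pics/w1.png",im)
h=cv2.cvtColor(im,cv2.COLOR_BGR2HSV).astype(int)
om,c,s=big((h[...,0]<16)&(h[...,1]>150)&(h[...,2]>90));print(c,s)
q=np.argwhere(om)[:,::-1].astype(np.float32);r=cv2.minAreaRect(q);print(r)
print(plane(p,[r[0]],.135),plane(p,[r[0]],.13),plane(p,cv2.boxPoints(r),.135))
E
```

```text
t 1.85 pos [0.5481 0.0464 0.2258] yawY 74.84383098677168 zax [-0.0016  0.0003 -1.    ] F [-1.251   0.5873 -0.0272] T [ 0.0158  0.0487 -0.0013] w 0.03974916160457189 gf 0.0 q6 -1.3612657239083676
delta tool cm [ 0.0335  0.1517 12.0752]
[259.1731 186.2505] [250 153  19  72 982]
((259.0, 188.5), (71.0, 18.0), 90.0)
[[0.5481 0.0495 0.135 ]] [[0.5494 0.0492 0.13  ]] [[0.519  0.0501 0.135 ]
 [0.5226 0.0635 0.135 ]
 [0.5789 0.0488 0.135 ]
 [0.5751 0.0347 0.135 ]]
```

View pics/w1.png

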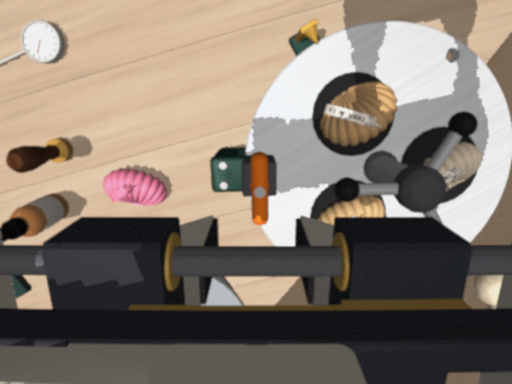

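The wrist view shows the bar, seen vertical at (259,188), between the finger lines. It lies at (0.5485,0.049), 2 mm off in tool y. I descend and grip.

Emit:
apply_moves(
  motion=[
    [4, [0, 0.2, 2.5], [0, 0, 0]],
    [4, [0, 0, 2.5], [0, 0, 0]],
    [4, [0, 0, 2.5], [0, 0, 0]],
    [4, [0, 0, 2.5], [0, 0, 0]],
    [4, [0, 0, 1.5], [0, 0, 0]],
    [4, [0, 0, 0.58], [0, 0, 0]],
    [0.8, [0, 0, 0], [0, 0, 0]],
    [0.8, [0, 0, 0], [0, 0, 0]],
    [0.8, [0, 0, 0], [0, 0, 0]],
    [0.8, [0, 0, 0], [0, 0, 0]],
    [0.8, [0, 0, 0], [0, 0, 0]],
  ],
)

```text
time_s: 2.82
ee_pos: [0.5488, 0.0491, 0.1072]
ee_rot: [0.13, 0.991, -0.0, 0.001]
force: [-1.3, -3.6, 4.1]
grip_width: 0.0138
grasp_force: 30.0
```

```bash
python3 - <<'E'
from h import *
from workcell import arm
rep(arm,[.5485,.0485,.105])
E
```

```text
t 2.8167 pos [0.5488 0.0491 0.1072] yawY 75.04227818927872 zax [ 0.0019 -0.0013 -1.    ] F [-1.2531 -3.5729  4.141 ] T [-0.6314  0.2909  0.2632] w 0.013757712209067711 gf 29.966354370117188 q6 -1.3581344384502876
delta tool cm [ 0.0175 -0.0713  0.2188]
```

Emit:
apply_moves(
  motion=[
    [0.8, [0, 0, -0.4], [0, 0, 0]],
    [0.8, [0, 0, -0.4], [0, 0, 0]],
    [0.8, [0, 0, -0.4], [0, 0, 0]],
    [0.8, [0, 0, -0.4], [0, 0, 0]],
    [0.8, [0, 0, -0.1], [0, 0, 0]],
    [0.8, [0, 0, 0], [0, 0, 0]],
    [0.8, [0, 0, 0], [0, 0, 0]],
  ],
)

```text
time_s: 3.4
ee_pos: [0.5483, 0.0493, 0.1226]
ee_rot: [0.131, 0.991, -0.0, -0.0]
force: [2.8, -3.9, -9.8]
grip_width: 0.0141
grasp_force: 30.0
```

```bash
python3 - <<'E'
from h import *
from workcell import arm
rep(arm,[.5485,.0485,.124])
E
```

```text
t 3.4 pos [0.5483 0.0493 0.1226] yawY 75.00254775200469 zax [-0.0002 -0.0004 -1.    ] F [ 2.844  -3.8742 -9.8116] T [-0.836  -0.5916  0.2509] w 0.01409011071523268 gf 29.97230350971222 q6 -1.3580558774627522
delta tool cm [-0.037  -0.0768 -0.1387]
```

Emit:
apply_moves(
  motion=[
    [0.8, [0, 0, -0.16], [0, 0, 0]],
    [0.8, [0, 0, 0], [0, 0, 0]],
    [0.8, [0, 0, 0], [0, 0, -0.1]],
    [0.8, [0, 0, 0], [0, 0, -0.1]],
    [0.8, [0, 0, 0], [0, 0, -0.1]],
    [0.8, [0, 0, 0], [0, 0, -0.1]],
    [0.8, [0, 0, 0], [0, 0, -0.1]],
    [0.8, [0, 0, 0], [0, 0, -0.1]],
    [0.8, [0, 0, 0], [0, 0, -0.1]],
    [0.8, [0, 0, 0], [0, 0, -0.1]],
    [0.8, [0, 0, 0], [0, 0, -0.1]],
    [0.8, [0, 0, 0], [0, 0, 0]],
  ],
)

```text
time_s: 4.4
ee_pos: [0.5487, 0.0479, 0.1242]
ee_rot: [-0.316, 0.949, -0.001, -0.0]
force: [4.4, -10.7, -10.2]
grip_width: 0.0138
grasp_force: 29.9
```

```bash
python3 - <<'E'
from h import *
from workcell import arm
rep(arm,[.5485,.0485,.124])
E
```

```text
t 4.4 pos [0.5487 0.0479 0.1242] yawY 126.8368286480597 zax [ 0.0004 -0.0026 -1.    ] F [  4.3548 -10.7448 -10.2475] T [-1.787  -0.7297  0.0305] w 0.013839960891688345 gf 29.938458502292633 q6 -2.2628692622333006
delta tool cm [-0.0196  0.0623  0.0163]
```

Emit:
apply_moves(
  motion=[
    [0.8, [0, 0, 0.15], [0, 0, 0]],
    [0.8, [0, 0, 0.12], [0, 0, 0]],
    [0.8, [0, 0, 0], [0, 0, 0]],
    [0.8, [0, 0, 0], [0, 0, 0]],
  ],
)

```text
time_s: 4.73
ee_pos: [0.5489, 0.0479, 0.1222]
ee_rot: [-0.313, 0.95, -0.001, 0.0]
force: [1.3, -9.6, -4.8]
grip_width: 0.0136
grasp_force: 29.9
```

```bash
python3 - <<'E'
from h import *
from workcell import arm
rep(arm,[.5485,.0485,.122])
E
```

```text
t 4.7333 pos [0.5489 0.0479 0.1222] yawY 126.53135695700826 zax [ 0.0011 -0.0026 -1.    ] F [ 1.3017 -9.5723 -4.7843] T [-1.7707 -0.4728 -0.0614] w 0.013552889649515397 gf 29.937769174575806 q6 -2.257574220559765
delta tool cm [-0.0084  0.0723  0.0171]
```

The T-handle is parked and the load on the gripper is down to about half. I release, go up, and move over the hub, turning the tool to clear the spokes.

Emit:
apply_moves(
  motion=[
    [3, [0, 0, 0], [0, 0, 0]],
    [3, [0, 0, 0], [0, 0, 0]],
    [3, [0, 0, -1], [0, 0, 0]],
    [3, [0, 0, -3], [0, 0, 0]],
    [3, [0, 0, -3], [0, 0, 0]],
    [7, [-2.5, 2.02, 0], [0, 0, 0]],
    [7, [-2.5, 2.02, 0], [0, 0, 0]],
    [7, [-2.5, 2.02, 0], [0, 0, 0]],
    [7, [-2.5, 2.02, 0], [0, 0, 0]],
    [7, [0, 0, 0], [0, 0, 0.1235]],
    [7, [0, 0, 0], [0, 0, 0.1235]],
    [7, [0, 0, 0], [0, 0, 0.1235]],
  ],
)

```text
time_s: 5.73
ee_pos: [0.5802, 0.1759, 0.193]
ee_rot: [-0.131, 0.991, 0.001, 0.0]
force: [0.7, 0.7, 0.4]
grip_width: 0.0686
grasp_force: 0.0
```

Emit:
apply_moves(
  motion=[
    [7, [0, 0, 0], [0, 0, 0.1235]],
    [7, [0, 0, 0], [0, 0, 0.1235]],
    [7, [0, 0, 0], [0, 0, 0.1235]],
    [7, [0, 0, 0], [0, 0, 0.1235]],
    [7, [0, 0, 0], [0, 0, 0.1235]],
    [7, [0, 0, 0], [0, 0, 0.1235]],
    [7, [0, 0, 0], [0, 0, 0.1235]],
    [7, [0, 0, 0], [0, 0, 0.1235]],
    [7, [0, 0, 0], [0, 0, 0.1235]],
    [7, [0, 0, 0], [0, 0, 0.1235]],
    [7, [0, 0, 0], [0, 0, 0.1235]],
    [7, [0, 0, 0], [0, 0, 0.1235]],
  ],
)

```text
time_s: 6.73
ee_pos: [0.5803, 0.175, 0.1933]
ee_rot: [0.573, 0.82, 0.001, -0.0]
force: [-0.1, -0.5, -0.2]
grip_width: 0.0701
grasp_force: 0.0
```

Emit:
apply_moves(
  motion=[
    [7, [0, 0, 0], [0, 0, 0.1235]],
    [7, [0, 0, 0], [0, 0, 0.1235]],
    [7, [0, 0, 0], [0, 0, 0.1235]],
    [7, [0, 0, 0], [0, 0, 0.1235]],
    [7, [0, 0, 0], [0, 0, 0.1235]],
    [7, [0, 0, 0], [0, 0, 0]],
    [7, [0, 0, 0], [0, 0, 0]],
  ],
)

```text
time_s: 7.32
ee_pos: [0.5804, 0.1747, 0.1929]
ee_rot: [0.792, 0.611, 0.001, -0.0]
force: [-0.1, -0.1, 0.2]
grip_width: 0.0703
grasp_force: 0.0
```

```bash
python3 - <<'E'
from h import *
from workcell import arm
s=rep(arm,[.5812,.1722,.118]);print(s["q"])
a=arm.camera("wrist");b=arm.camera("top")[140:260,150:310]
cv2.imwrite("pics/m1.png",np.vstack([cv2.resize(a,(400,300)),cv2.resize(b,(400,300),interpolation=cv2.INTER_CUBIC)]))
E
```

```text
t 7.3167 pos [0.5804 0.1747 0.1929] yawY -14.719115215672591 zax [ 0.0008  0.0009 -1.    ] F [-0.0582 -0.0509  0.1812] T [-0.0841  0.1044  0.0012] w 0.07030442471885034 gf 0.0 q6 0.4223446895516031
delta tool cm [-0.234   0.1351  7.4865]
[0.1657 0.5167 1.3411 0.0008 1.2828 0.4223]
```

View pics/m1.png

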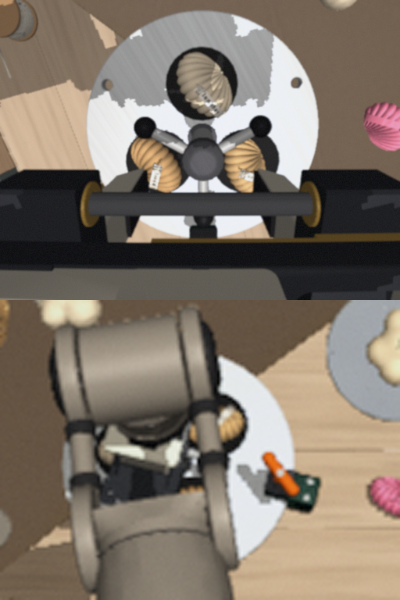

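The T-handle is parked turned, seen at lower right in the top view. In the wrist view the hub is centred at (205,160), and the fingers sit 30° below the upper spokes. I descend around the hub.

Emit:
apply_moves(
  motion=[
    [7, [-0.23, 0.13, 0], [0, 0, 0]],
    [7, [0, 0, 2], [0, 0, 0]],
    [7, [0, 0, 2], [0, 0, 0]],
    [7, [0, 0, 2], [0, 0, 0]],
    [7, [0, 0, 1.4], [0, 0, 0]],
    [7, [0, 0, 0], [0, 0, -0.05]],
    [7, [0, 0, 0], [0, 0, -0.05]],
    [7, [0, 0, 0], [0, 0, -0.05]],
    [7, [0, 0, 0], [0, 0, -0.05]],
    [7, [0, 0, 0], [0, 0, -0.05]],
  ],
)

```text
time_s: 8.25
ee_pos: [0.5813, 0.1701, 0.1175]
ee_rot: [0.71, 0.704, -0.001, 0.001]
force: [1.5, -6.3, -1.5]
grip_width: 0.0699
grasp_force: 2.6
```

```bash
python3 - <<'E'
from h import *
from workcell import arm
s=rep(arm,[.5812,.1722,.118])
E
```

```text
t 8.25 pos [0.5813 0.1701 0.1175] yawY -0.42202729603143213 zax [-0.0006 -0.0021 -1.    ] F [ 1.4858 -6.3431 -1.4883] T [-0.9711 -0.0777 -0.1721] w 0.06985098272991848 gf 2.5979956844821572 q6 0.16755142601974526
delta tool cm [ 0.2101 -0.0084 -0.0539]
```

Emit:
apply_moves(
  motion=[
    [7, [0, 0, 0], [0, 0, -0.07]],
    [7, [0, 0, 0], [0, 0, -0.07]],
    [7, [0, 0, 0], [0, 0, -0.07]],
    [7, [0, 0, 0], [0, 0, -0.07]],
    [7, [0, 0, 0], [0, 0, -0.07]],
    [7, [0, 0, 0], [0, 0, -0.07]],
    [7, [0, 0, 0], [0, 0, -0.07]],
    [7, [0, 0, 0], [0, 0, -0.07]],
    [7, [0, 0, 0], [0, 0, -0.07]],
    [7, [0, 0, 0], [0, 0, -0.07]],
    [7, [0, 0, 0], [0, 0, -0.07]],
    [7, [0, 0, 0], [0, 0, -0.07]],
  ],
)

```text
time_s: 9.25
ee_pos: [0.5824, 0.1706, 0.1176]
ee_rot: [0.36, 0.933, 0.0, 0.001]
force: [4.9, -2.3, -4.5]
grip_width: 0.0701
grasp_force: 2.7
```

Emit:
apply_moves(
  motion=[
    [7, [0, 0, 0], [0, 0, -0.07]],
    [7, [0, 0, 0], [0, 0, -0.07]],
    [7, [0, 0, 0], [0, 0, -0.07]],
    [7, [0, 0, 0], [0, 0, -0.07]],
    [7, [0, 0, 0], [0, 0, -0.07]],
    [7, [0, 0, 0], [0, 0, -0.07]],
    [7, [0, 0, 0], [0, 0, -0.07]],
    [7, [0, 0, 0], [0, 0, -0.06]],
    [7, [0, 0, 0], [0, 0, -0.05]],
    [7, [0, 0, 0], [0, 0, -0.04]],
    [7, [0, 0, 0], [0, 0, -0.03]],
    [7, [0, 0, 0], [0, 0, 0]],
  ],
)

```text
time_s: 10.25
ee_pos: [0.5817, 0.1713, 0.1179]
ee_rot: [0.035, 0.999, 0.0, 0.0]
force: [0.4, -0.2, -0.9]
grip_width: 0.0697
grasp_force: 0.5
```

```bash
python3 - <<'E'
from h import *
from workcell import arm
s=rep(arm,[.5812,.1722,.118])
a=arm.camera("wrist");b=arm.camera("side")[130:270,130:310]
cv2.imwrite("pics/w2.png",a);cv2.imwrite("pics/m2.png",np.vstack([cv2.resize(a,(400,300)),cv2.resize(b,(400,300),interpolation=cv2.INTER_CUBIC)]))
E
```

```text
t 10.25 pos [0.5817 0.1713 0.1179] yawY 86.00917388949937 zax [ 0.0008  0.0001 -1.    ] F [ 0.3905 -0.2387 -0.9498] T [-0.0194 -0.154  -0.0755] w 0.06971809306054069 gf 0.5095803929725662 q6 -1.3410323531623376
delta tool cm [ 0.054   0.0832 -0.0144]
```

View pics/m2.png

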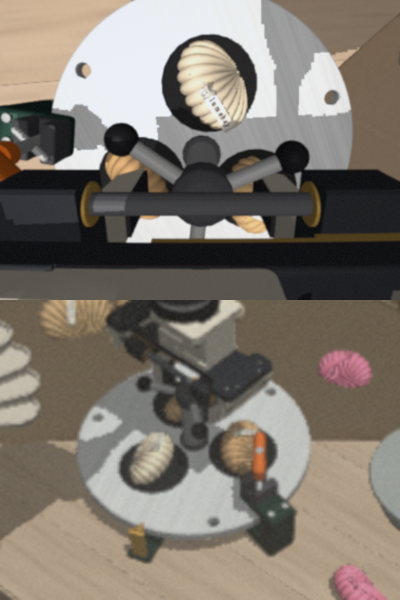

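The wrist view shows bores at about (105,90) and (424,124), with the cream candle nearing the pointer. I measure the carousel angle from the bores.

```bash
python3 - <<'E'
from h import *
from workcell import arm
p=arm.camera_params("wrist");im=cv2.imread("pics/w2.png");g=cv2.cvtColor(im,cv2.COLOR_BGR2GRAY)
for u,v in((105,90),(424,124)):
    w=g[v-14:v+15,u-14:u+15];t=(int(w.min())+int(np.median(w)))/2
    m,c,s=big(w<t);uv=[c[0]+u-14,c[1]+v-14];q=plane(p,[uv],.046)[0]-[.5812,.1722,0];print(uv,s,q,np.hypot(*q[:2]),np.degrees(np.arctan2(q[1],q[0])))
E
```

```text
[np.float64(102.56363636363636), np.float64(89.17575757575757)] [  6   4  13  20 165] [-0.0827 -0.0989  0.046 ] 0.12893886079741607 -129.90101271849565
[np.float64(424.1503759398496), np.float64(124.27819548872179)] [  5   5  19  19 266] [-0.0433  0.1209  0.046 ] 0.12842793773309694 109.70928619211402
```

Emit:
apply_moves(
  motion=[
    [7, [0, 0, 0], [0, 0, -0.06]],
    [7, [0, 0, 0], [0, 0, -0.07]],
    [7, [0, 0, 0], [0, 0, -0.06]],
    [7, [0, 0, 0], [0, 0, -0.04]],
    [7, [0, 0, 0], [0, 0, -0.02]],
    [7, [0, 0, 0], [0, 0, 0.06]],
    [7, [0, 0, 0], [0, 0, 0]],
    [7, [0, 0, -2.5], [0, 0, 0]],
    [7, [0, 0, -2.5], [0, 0, 0]],
    [7, [0, 0, -2.5], [0, 0, 0]],
    [3, [0, 0, 0], [0, 0, -0.1]],
    [3, [0, 0, 0], [0, 0, -0.1]],
  ],
)

```text
time_s: 11.35
ee_pos: [0.5817, 0.1718, 0.1949]
ee_rot: [-0.161, 0.987, 0.0, 0.002]
force: [-0.6, 0.6, -0.8]
grip_width: 0.061
grasp_force: 0.0
```

Emit:
apply_moves(
  motion=[
    [3, [0, 0, 0], [0, 0, -0.1]],
    [3, [0, 0, 0], [0, 0, -0.1]],
    [3, [0, 0, 0], [0, 0, -0.11]],
    [3, [2.5, -1.98, 0], [0, 0, 0]],
    [3, [2.5, -1.98, 0], [0, 0, 0]],
    [3, [2.5, -1.98, 0], [0, 0, 0]],
    [3, [2.5, -1.98, 0], [0, 0, 0]],
    [3, [0, 0, 0], [0, 0, 0]],
    [3, [0, 0, 0], [0, 0, 0]],
  ],
)

```text
time_s: 12.1
ee_pos: [0.5464, 0.0476, 0.1931]
ee_rot: [-0.308, 0.951, 0.0, -0.0]
force: [-0.3, 0.9, -0.1]
grip_width: 0.0301
grasp_force: 0.0
```

```bash
python3 - <<'E'
from h import *
from workcell import arm
s=rep(arm,[.5488,.0483,.122])
p=arm.camera_params("wrist");im=arm.camera("wrist");cv2.imwrite("pics/w3.png",im)
h=cv2.cvtColor(im,cv2.COLOR_BGR2HSV).astype(int)
om,c,_=big((h[...,0]<16)&(h[...,1]>150)&(h[...,2]>90))
r=cv2.minAreaRect(np.argwhere(om)[:,::-1].astype(np.float32));print(c,r,plane(p,[r[0]],.148))
E
```

```text
t 12.1 pos [0.5464 0.0476 0.1931] yawY 125.87629691317248 zax [-0.0003  0.0004 -1.    ] F [-0.3194  0.8657 -0.132 ] T [ 0.0636  0.0443 -0.0192] w 0.030062195061368892 gf 0.0 q6 -2.2501873853917664
delta tool cm [-0.237  -0.0873  7.1098]
[252.9619 203.8545] ((253.33282470703125, 205.48695373535156), (81.25127410888672, 21.747987747192383), 87.75425720214844) [[0.5463 0.0461 0.148 ]]
```

View pics/w3.png

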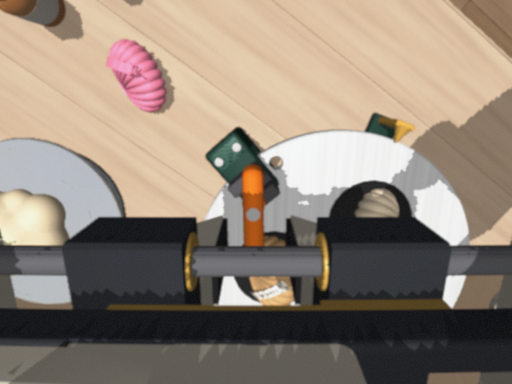

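The wrist view shows the bar at (253,205) between the fingers and the bore at (276,161), just short of the pin. I descend and grip.

Emit:
apply_moves(
  motion=[
    [3, [-0.24, -0.03, 2], [0, 0, 0]],
    [3, [0, 0, 2], [0, 0, 0]],
    [3, [0, 0, 2], [0, 0, 0]],
    [3, [0, 0, 1.1], [0, 0, 0]],
    [3, [0, 0, 0], [0, 0, 0]],
    [0.8, [0, 0, 0], [0, 0, 0]],
    [0.8, [0, 0, 0], [0, 0, 0]],
    [0.8, [0, 0, 0], [0, 0, 0]],
    [0.8, [0, 0, 0], [0, 0, 0]],
    [0.8, [0, 0, -0.2], [0, 0, 0]],
    [0.8, [0, 0, 0], [0, 0, 0]],
  ],
)

```text
time_s: 13.07
ee_pos: [0.5505, 0.049, 0.1243]
ee_rot: [-0.309, 0.951, -0.001, 0.002]
force: [7.0, -4.4, -10.8]
grip_width: 0.0136
grasp_force: 30.0
```

```bash
python3 - <<'E'
from h import *
from workcell import arm
s=rep(arm,[.5485,.0485,.124])
E
```

```text
t 13.0667 pos [0.5505 0.049  0.1243] yawY 125.99268711498281 zax [ 0.0038 -0.0015 -1.    ] F [  7.0132  -4.3642 -10.7685] T [-0.5887 -0.9575 -0.0258] w 0.013557349793631587 gf 29.997454583644867 q6 -2.2474896754028992
delta tool cm [0.1933 0.0824 0.0341]
```

Emit:
apply_moves(
  motion=[
    [0.8, [0.1, 0.05, 0], [0, 0, 0]],
    [0.8, [0, 0, 0], [0, 0, 0.1]],
    [0.8, [0, 0, 0], [0, 0, 0.1]],
    [0.8, [0, 0, 0], [0, 0, 0.1]],
    [0.8, [0, 0, 0], [0, 0, 0.1]],
    [0.8, [0, 0, 0], [0, 0, 0.1]],
    [0.8, [0, 0, 0], [0, 0, 0.1]],
    [0.8, [0, 0, 0], [0, 0, 0.1]],
    [0.8, [0, 0, 0], [0, 0, 0.1]],
    [0.8, [0, 0, 0], [0, 0, 0.09]],
    [0.8, [0, 0, 0], [0, 0, 0]],
  ],
)

```text
time_s: 13.98
ee_pos: [0.5504, 0.0487, 0.1243]
ee_rot: [0.132, 0.991, -0.0, 0.003]
force: [9.0, -4.1, -10.0]
grip_width: 0.0137
grasp_force: 30.2
```

```bash
python3 - <<'E'
from h import *
from workcell import arm
s=rep(arm,[.5485,.0485,.118])
E
```

```text
t 13.9833 pos [0.5504 0.0487 0.1243] yawY 74.77232346457949 zax [ 0.0059 -0.0017 -1.    ] F [  9.0268  -4.1151 -10.0482] T [-0.5747 -1.5138  0.5163] w 0.01370883223095896 gf 30.200968086719513 q6 -1.35384663290557
delta tool cm [ 0.1856 -0.0686  0.6314]
```

Emit:
apply_moves(
  motion=[
    [0.8, [0, 0, 0.2], [0, 0, 0]],
    [0.8, [0, 0, 0.2], [0, 0, 0]],
    [0.8, [0, 0, 0.2], [0, 0, 0]],
    [0.8, [0, 0, 0], [0, 0, 0]],
    [0.8, [0, 0, 0], [0, 0, 0]],
  ],
)

```text
time_s: 14.4
ee_pos: [0.5508, 0.0487, 0.1199]
ee_rot: [0.13, 0.991, -0.0, 0.004]
force: [5.4, -4.3, 0.3]
grip_width: 0.0138
grasp_force: 30.1
```

```bash
python3 - <<'E'
from h import *
from workcell import arm
s=rep(arm,[.5485,.0485,.118])
E
```

```text
t 14.4 pos [0.5508 0.0487 0.1199] yawY 75.05084593993855 zax [ 0.0077 -0.0019 -1.    ] F [ 5.4131 -4.3323  0.3383] T [-0.6625 -0.9369  0.4008] w 0.013841935073372455 gf 30.113148987293243 q6 -1.3585372422661388
delta tool cm [ 0.2213 -0.0771  0.1919]
```

Emit:
apply_moves(
  motion=[
    [3, [0, 0, 0], [0, 0, 0]],
    [3, [0, 0, 0], [0, 0, 0]],
    [3, [0, 0, -1.5], [0, 0, 0]],
    [3, [0, 0, -3], [0, 0, 0]],
    [3, [0, 0, -3], [0, 0, 0]],
    [7, [0.05, 3.17, 0], [0, 0, -0.0]],
    [7, [0.05, 3.17, 0], [0, 0, 0]],
    [7, [0.05, 3.17, 0], [0, 0, 0]],
    [7, [0.05, 3.17, 0], [0, 0, 0]],
    [7, [0, 0, 0], [0, 0, 0]],
    [7, [0, 0, 0], [0, 0, 0]],
  ],
)

```text
time_s: 15.32
ee_pos: [0.5783, 0.1743, 0.1927]
ee_rot: [0.129, 0.992, 0.0, -0.0]
force: [0.3, -1.4, -0.9]
grip_width: 0.0654
grasp_force: 0.0
```

```bash
python3 - <<'E'
from h import *
from workcell import arm
s=rep(arm,[.5815,.1718,.118])
p=arm.camera_params("wrist");im=arm.camera("wrist");cv2.imwrite("pics/w4.png",im)
for z,r,a in((.046,.128,(-125,-120,-115,-110,115,120,125,130)),(.132,.058,(115,125,235,245,255))):
  for k in np.radians(a):
    X=np.array([[.5812+r*np.cos(k),.1722+r*np.sin(k),z]])
    print(z,np.degrees(k),cv2.projectPoints(X,cv2.Rodrigues(p["R"])[0],p["t"],p["intrinsics"],p["dist_coeffs"])[0].ravel())
E
```

```text
t 15.3167 pos [0.5783 0.1743 0.1927] yawY 75.17278690698308 zax [-0.0005  0.0001 -1.    ] F [ 0.2972 -1.365  -0.9228] T [-0.0651 -0.0034  0.0229] w 0.06538189676818636 gf 0.0 q6 -1.146243367613486
delta tool cm [-0.3773 -0.159   7.4702]
0.046 -125.00000000000001 [124.7375 130.9523]
0.046 -119.99999999999999 [122.2703 142.4033]
0.046 -115.0 [120.8675 153.9228]
0.046 -110.0 [120.5123 165.4168]
0.046 115.0 [363.2198  88.6114]
0.046 119.99999999999999 [355.5709  78.9789]
0.046 125.00000000000001 [346.9785  70.0254]
0.046 130.0 [337.5059  61.85  ]
0.132 115.0 [319.0779 152.9944]
0.132 125.00000000000001 [308.9732 142.3614]
0.132 235.0 [174.1957 177.6286]
0.132 245.00000000000003 [171.3011 191.2534]
0.132 255.00000000000003 [170.9598 205.0017]
```

View pics/w4.png

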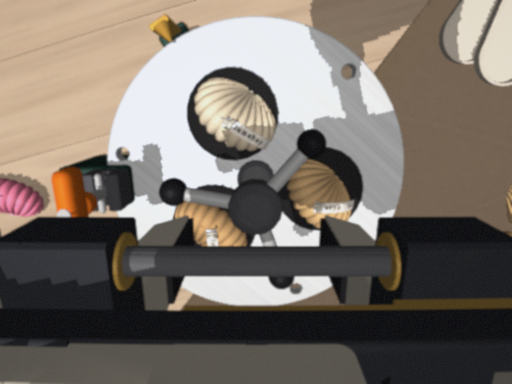

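The bores at (122,153) and (348,71) put the carousel about 10° short, with the pin riding. The cream candle is at (233,115) near the pointer. I descend behind the spoke at 125°.

Emit:
apply_moves(
  motion=[
    [7, [-0.36, -0.16, 0], [0, 0, 0]],
    [7, [0, 0, 0], [0, 0, -0.115]],
    [7, [0, 0, 0], [0, 0, -0.115]],
    [7, [0, 0, 0], [0, 0, -0.115]],
    [7, [0, 0, 2.5], [0, 0, 0]],
    [7, [0, 0, 2.5], [0, 0, 0]],
    [7, [0, 0, 2.4], [0, 0, 0]],
    [7, [0, 0, 0], [0, 0, 0]],
    [7, [0, 0, 0], [0, 0, -0.03]],
    [7, [0, 0, 0], [0, 0, -0.03]],
    [7, [0, 0, 0], [0, 0, -0.03]],
    [7, [0, 0, 0], [0, 0, -0.03]],
  ],
)

```text
time_s: 16.37
ee_pos: [0.5833, 0.1695, 0.1205]
ee_rot: [-0.101, 0.995, 0.0, 0.002]
force: [4.7, 3.3, -4.2]
grip_width: 0.0702
grasp_force: 3.0
```

```bash
python3 - <<'E'
from h import *
from workcell import arm
s=rep(arm,[.5815,.1718,.118])
E
```

```text
t 16.3667 pos [0.5833 0.1695 0.1205] yawY 101.62417333690311 zax [ 0.0035  0.001  -1.    ] F [ 4.7397  3.3205 -4.1521] T [ 0.3953 -0.9436 -0.2228] w 0.07016261235489359 gf 3.023159522563219 q6 -1.617462178487911
delta tool cm [0.1302 0.2659 0.2494]
```

Emit:
apply_moves(
  motion=[
    [7, [0, 0, 0], [0, 0, -0.015]],
    [7, [0, 0, 0], [0, 0, -0.015]],
    [7, [0, 0, 0], [0, 0, -0.015]],
    [7, [0, 0, 0], [0, 0, -0.015]],
    [7, [0, 0, 0], [0, 0, -0.015]],
    [7, [0, 0, 0], [0, 0, -0.015]],
    [7, [0, 0, 0], [0, 0, -0.015]],
    [7, [0, 0, 0], [0, 0, -0.015]],
    [7, [0, 0, 0], [0, 0, -0.015]],
    [7, [0, 0, 0], [0, 0, 0]],
  ],
)

```text
time_s: 17.2
ee_pos: [0.5846, 0.1703, 0.1205]
ee_rot: [-0.168, 0.986, 0.001, 0.003]
force: [7.4, 3.8, -5.5]
grip_width: 0.0703
grasp_force: 4.4
```

```bash
python3 - <<'E'
from h import *
from workcell import arm
s=rep(arm,[.5815,.1718,.118])
E
```

```text
t 17.2 pos [0.5846 0.1703 0.1205] yawY 109.30869418639396 zax [ 0.0066  0.0023 -1.    ] F [ 7.3925  3.818  -5.4557] T [ 0.6583 -1.3021 -0.3882] w 0.07026526081318239 gf 4.352670572698116 q6 -1.751424206049102
delta tool cm [0.2472 0.244  0.2511]
```

Emit:
apply_moves(
  motion=[
    [7, [0, 0, 0], [0, 0, -0.01]],
    [7, [0, 0, 0], [0, 0, -0.01]],
    [7, [0, 0, 0], [0, 0, -0.01]],
    [7, [0, 0, 0], [0, 0, -0.01]],
    [7, [0, 0, 0], [0, 0, 0]],
  ],
)

```text
time_s: 17.62
ee_pos: [0.5847, 0.1704, 0.1205]
ee_rot: [-0.187, 0.982, 0.001, 0.004]
force: [7.2, 4.3, -5.9]
grip_width: 0.0698
grasp_force: 4.5
```

Emit:
apply_moves(
  motion=[
    [7, [0, 0, 0], [0, 0, -0.01]],
    [7, [0, 0, 0], [0, 0, -0.01]],
    [7, [0, 0, 0], [0, 0, 0]],
  ],
)

```text
time_s: 17.87
ee_pos: [0.5846, 0.1704, 0.1205]
ee_rot: [-0.197, 0.98, 0.001, 0.004]
force: [7.8, 5.2, -5.6]
grip_width: 0.0699
grasp_force: 4.4
```

```bash
cat >> h.py <<'E'
def bore(arm,f):
    p=arm.camera_params("wrist");im=arm.camera("wrist");cv2.imwrite(f,im);g=cv2.cvtColor(im,cv2.COLOR_BGR2GRAY)
    for a in range(0,360,1): pass
    best=[]
    for a in np.arange(105,145,.5):
        k=np.radians(a);c=[.5812+.1284*np.cos(k),.1722+.1284*np.sin(k),.046]
        th=np.linspace(0,2*np.pi,40,endpoint=False)
        X=np.array([[c[0]+r*np.cos(t),c[1]+r*np.sin(t),.046] for r in(.002,.004) for t in th])
        uv=cv2.projectPoints(X,cv2.Rodrigues(p["R"])[0],p["t"],p["intrinsics"],p["dist_coeffs"])[0].reshape(-1,2)
        best.append((cv2.remap(g,uv[:,0].astype(np.float32),uv[:,1].astype(np.float32),1).mean(),a))
    print("bore",sorted(best)[:4])
E
python3 - <<'E'
from h import *
from workcell import arm
s=rep(arm,[.5815,.1718,.118]);bore(arm,"pics/w5.png")
E
```

```text
t 17.8667 pos [0.5846 0.1704 0.1205] yawY 112.72827326910172 zax [ 0.0066  0.0025 -1.    ] F [ 7.8324  5.1904 -5.6242] T [ 0.6283 -1.3689 -0.3673] w 0.06987536320824406 gf 4.437973592430353 q6 -1.8111543970978021
delta tool cm [0.2354 0.2522 0.2501]
bore [(np.float64(89.1125), np.float64(133.0)), (np.float64(90.5625), np.float64(132.5)), (np.float64(90.575), np.float64(133.5)), (np.float64(92.675), np.float64(134.0))]
```

Emit:
apply_moves(
  motion=[
    [7, [0, 0, 0], [0, 0, -0.01]],
    [7, [0, 0, 0], [0, 0, -0.01]],
    [7, [0, 0, 0], [0, 0, 0]],
  ],
)

```text
time_s: 18.17
ee_pos: [0.5841, 0.1701, 0.1205]
ee_rot: [-0.207, 0.978, 0.0, 0.003]
force: [3.4, 1.0, -2.8]
grip_width: 0.0703
grasp_force: 1.7
```

Emit:
apply_moves(
  motion=[
    [7, [0, 0, 0], [0, 0, -0.01]],
    [7, [0, 0, 0], [0, 0, 0]],
  ],
)

```text
time_s: 18.33
ee_pos: [0.5842, 0.1701, 0.1206]
ee_rot: [-0.212, 0.977, 0.0, 0.003]
force: [5.6, 2.9, -4.9]
grip_width: 0.07
grasp_force: 3.5
```

```bash
python3 - <<'E'
from h import *
from workcell import arm
s=rep(arm,[.5815,.1718,.118]);bore(arm,"pics/w6.png")
E
```

```text
t 18.3333 pos [0.5842 0.1701 0.1206] yawY 114.4544176864848 zax [ 0.0056  0.002  -1.    ] F [ 5.5771  2.9229 -4.8552] T [ 0.5264 -1.0844 -0.3138] w 0.07004772773042305 gf 3.4693833254277706 q6 -1.8412287629340942
delta tool cm [0.1742 0.2615 0.2551]
bore [(np.float64(64.95), np.float64(105.0)), (np.float64(84.55), np.float64(105.5)), (np.float64(89.475), np.float64(136.0)), (np.float64(89.8625), np.float64(135.5))]
```

Emit:
apply_moves(
  motion=[
    [7, [0, 0, 0], [0, 0, -0.01]],
    [7, [0, 0, 0], [0, 0, 0]],
  ],
)

```text
time_s: 18.55
ee_pos: [0.5844, 0.1703, 0.1206]
ee_rot: [-0.217, 0.976, 0.001, 0.003]
force: [7.4, 4.5, -5.5]
grip_width: 0.0702
grasp_force: 4.1
```

```bash
python3 - <<'E'
from h import *
from workcell import arm
s=rep(arm);bore(arm,"pics/w7.png")
im=arm.camera("side");cv2.imwrite("pics/s7.png",im)
for n in("side0","s7"):
    h=cv2.cvtColor(cv2.imread(f"pics/{n}.png"),cv2.COLOR_BGR2HSV).astype(int)[193:222,232:262]
    m=(h[...,0]<16)&(h[...,1]>150)&(h[...,2]>90);print(n,m.sum(),np.argwhere(m).mean(0))
E
```

```text
t 18.55 pos [0.5844 0.1703 0.1206] yawY 115.01701957922634 zax [ 0.0062  0.0024 -1.    ] F [ 7.4464  4.508  -5.5171] T [ 0.5962 -1.2318 -0.297 ] w 0.07018418883447798 gf 4.081946164369583 q6 -1.851117025363529
bore [(np.float64(48.8375), np.float64(105.0)), (np.float64(69.025), np.float64(105.5)), (np.float64(88.25), np.float64(106.0)), (np.float64(89.4), np.float64(136.0))]
side0 99 [12.8081 14.2929]
s7 113 [13.2212 14.2124]
```

The side view has the orange bar at its home height (row 13.2 against 12.8 at the start; 12 mm of lift would show as about 4 px). The pin has snapped in. I back off and clear.

Emit:
apply_moves(
  motion=[
    [7, [0, 0, 0], [0, 0, 0.04]],
    [7, [0, 0, 0], [0, 0, 0.04]],
    [7, [0, 0, 0], [0, 0, 0.02]],
    [7, [0, 0, -2], [0, 0, 0]],
    [7, [0, 0, -3], [0, 0, 0]],
    [7, [0, 0, -3], [0, 0, 0]],
    [7, [0, 0, -3], [0, 0, 0]],
    [7, [2.8, 0, 0], [0, 0, 0]],
    [7, [2.8, 0, 0], [0, 0, 0]],
    [7, [2.8, 0, 0], [0, 0, 0]],
    [7, [2.8, 0, 0], [0, 0, 0]],
    [7, [0, 0, 0], [0, 0, 0]],
  ],
)

```text
time_s: 19.65
ee_pos: [0.4718, 0.1315, 0.2298]
ee_rot: [-0.168, 0.986, -0.0, -0.001]
force: [0.7, 0.1, 0.4]
grip_width: 0.0699
grasp_force: 0.0
```

```bash
python3 - <<'E'
from h import *
from workcell import arm
s=rep(arm)
P={};O={}
for n,roi in(("top",(252,275,195,225)),("side",(232,262,188,222))):
    p=arm.camera_params(n);im=arm.camera(n);P[n]=p;cv2.imwrite(f"pics/{n}9.png",im)
    h=cv2.cvtColor(im,cv2.COLOR_BGR2HSV).astype(int);R=np.zeros(h.shape[:2],bool);R[roi[2]:roi[3],roi[0]:roi[1]]=1
    pts=np.argwhere(R&(h[...,0]<16)&(h[...,1]>150)&(h[...,2]>90))[:,::-1];O[n]=pts.mean(0);print(n,O[n],len(pts))
print(tri([P["top"],P["side"]],[O["top"],O["side"]]))
im=cv2.imread("pics/side9.png")[130:270,130:310];cv2.imwrite("pics/f.png",cv2.resize(im,(720,560),interpolation=cv2.INTER_CUBIC))
E
```

```text
t 19.65 pos [0.4718 0.1315 0.2298] yawY 109.34409866667829 zax [-0.0024 -0.0006 -1.    ] F [0.6858 0.135  0.428 ] T [0.0896 0.0424 0.0179] w 0.06989227917838803 gf 0.0 q6 -1.7928696492267977
top [263.3333 204.5   ] 30
side [246.1944 206.0926] 108
[0.561  0.048  0.1193]
```

View pics/f.png

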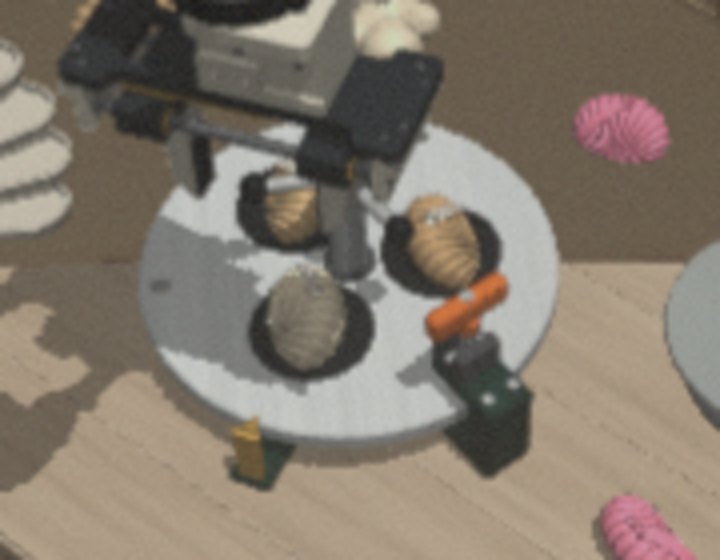

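The cream candle stands at the pointer and all three candles are upright. The bar is at its start position in the side view (246.2,206.1 against 246.3,205.8), so the pin is home.

```bash
python3 -c "
from workcell import arm
print(arm.sign_off())"
```

```text
the job is handed in; nothing more can be done
None
```

I turned the carousel +120° to bring the cream shell candle to the brass pointer, the index pin is sprung home in its bore, and I handed the job in at about 20 s; the sign-off gave no verdict.

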